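# Switch off a returned work torch and pack it in the display tray

### The job

A returned work torch lies on the bench with a small carton on top of it. Take the carton off and set it down flat on the bare bench, slide the torch's little recessed switch fully to OFF (towards the tail) with a fingertip, gently, without forcing it, and lay the torch in the free bay of the pine tray, switch up and lens the same way as the two torches already packed. Keep the torch level, set it down rather than drop it, and leave everything else where it is.

Things in the scene. Friction and masses are not known exactly. Their poses are not given: they have to be found in the camera images.
- torch_mid (a point): The loose work torch (about 0.75 kg): grey body, black square head at the lens end, lying switch up. Point: mid-length, mid-width, 26 mm above its underside; x towards the lens, z up. Body: 95 mm behind to 55 mm ahead of the point, 50 mm wide, flat parallel sides, top 49 mm above the underside. Head: 55 to 95 mm ahead, 62 mm wide, top 61 mm above the underside.
- slot_mid (a point): Centre of the opening of the switch slot in the torch's top face; axes as torch_mid. The slot is 66 mm long (x), 30 mm wide (y), 8 mm deep and open above. The switch button travels in its tail half; the lens half is free for a fingertip.
- switch_button: The torch's switch: ribbed white block 10 mm long (x, towards the lens), 22 mm wide, 7 mm high, in the slot, its top 0.5 mm below the torch's top face. Origin at the centre of its underside, 41.5 mm above the torch's underside. Pushed on its lens-side face it slides to the tail against about 1 N of friction and stays where left. At OFF its centre is 50 mm behind torch_mid.
- torch_switch (a joint): Position of the switch in m: 0 at OFF (tail end of its travel), 0.014 at full ON (towards the lens).
- carton_mid (a point): Small brown carton, 112 mm (its x) by 56 mm (its y) by 45 mm high (z up), 0.15 kg, lying across the torch's top over the switch. This point is its centre. Bare bench to set it on must be found between the things listed here; fixed stock boxes and a label printer stand along the bench's edges (beyond x = 0.78 m and beyond 0.53 m to either side).
- tray: Fixed pine tray, 236 mm (x) by 300 mm (y), origin under its centre. Floor 9 mm above the bench. Three bays side by side, centres at y = -94, 0 and +94 mm, each 220 mm long (x) and about 88 mm wide, open above, between battens 24 mm above the bench. The packed torches' lenses point along its +x.
- bay_floor (a point): Centre of the floor of the tray's free bay (9 mm above the bench), which holds only a sheet of thin brown card. Axes as the tray's.
- torch_b: A packed torch of the same make, in a bay. Origin at the centre of its underside, x towards its lens; 190 by 62 by 61 mm.
- torch_c: The other packed torch, likewise.
- tumbler: Steel drinking tumbler with black lid, standing beside the torch, 74 mm in diameter, 142 mm high. Origin at the centre of its underside.
- toy_car: Toy car, 130 mm long (its x), 60 mm wide, 44 mm high, beside the torch. Origin under its centre.
- planter: White ribbed flower pot, 124 mm in diameter, 100 mm high, at the back. Origin at the centre of its underside.
- keyboard_box: Flat yellow box with a toy keyboard, 110 mm (x) by 220 mm (y) by 42 mm, at the back. Origin under its centre.
- mug: Blue mug, 82 mm in diameter, 95 mm high, behind the torch's tail; its handle stands out about 35 mm on its +y side. Origin at the centre of its underside.
- tin: Metal tin, 75 mm in diameter, 84 mm high, in front of the torch's lens. Origin at the centre of its underside.

How it is judged:
By the outcome, as a careful person would: the job done as asked, in the order asked, and still so for the second after the job is handed in, with the robot touching nothing.
It also fails if it takes over 67 s, if anything falls off the work surface, if the arm or the gripper's body presses on something with over 40 N, if the wrist force passes 120 N, or if a joint passes its speed limit or range.

### The arm

A 6-joint arm with a two-finger parallel gripper is mounted at the origin on the work surface. World frame = base frame: x ahead of the robot, y to its left, z up, the work surface at z = 0. Lengths are in mm, angles in rad, forces in N, time in s.
With the tool pointing down it reaches from about 300 to 750 mm from the base axis. Payload 8.5 kg.
Tool frame: the origin (TCP) lies on the centre line of the jaws, within the pads' length; the fingertips stand 14 mm ahead of it and the grasp point (between the pads) lies 5 mm behind it; z points along the fingers, y is the line along which they close (so a half turn about z gives the same grasp; the last joint's range is limited). The gripper opens to 88 mm and grips with 3 to 60 N. Pads are 18 mm wide; open, the fingers measure 123 mm over their backs; the gripper's body (75 mm by 187 mm) begins 45 mm behind the grasp point.
Start: joints at [-1.477, 0.381, 1.297, -0, 1.464, -0.215], TCP at [167.148, -523.968, 252.748] pointing down, gripper open.
Joint ranges: [-3.11, 3.11], [-0.89, 2.33], [0.22, 2.48], [-1.42, 4.56], [0.17, 2.85], [-2.88, 2.88]. Speed limits (rad/s): [2.39, 2.39, 3.14, 3.14, 3.14, 3.14].

### API

Orientations are given as a 3x3 rotation matrix whose columns are the frame's x, y, z axes.
In Python, from bench import sensors, imaging, manip, silhouettes gives the robot as it stands.
- The arm moves only by the shell command python3 -m handwheel 'ROWS' [FORCE]. ROWS is text: rows parted by semicolons, each of 7 numbers parted by spaces: the turn, a rotation vector about the tool's x, y, z in rad, then the shift along the tool's x, y, z in mm, then the opening, from 0 (shut) to 1 (fully open). A call has 1 to 5 rows; each row shifts and turns the commanded pose from where the row before left it, along the tool's axes as they then stand; what a row does not reach is not made up. A row lasts 1/12 s, in which the tool goes at most 41.7 mm and 7.16 degrees, less where a joint would pass 70% of its speed; a pose out of reach is approached as far as the arm can. A call with a gripper value outside its range is refused whole. The fingers move at their own pace and stop on an object; FORCE is the grip in N (left out, the last holds). Time passes only in rows, so rows that do not move let the fingers close. It gives the time, the measured TCP pose, the force, the opening and the grip force at its end, in the units of the state.
- sensors.get_obs(): the state, without advancing time (a new reading comes with each control period).
- imaging.capture(name): name is "side" or "top"; returns the picture (480x640x3 uint8, blue, green, red); there is no depth.
- imaging.calibration(name): a dict with "fx", "fy", "cx", "cy" (pixels), "origin" and "rotation" of the camera in the world. Camera axes: x right, y up, looking along -z (the intrinsics and any distortion apply to the point x, -y, -z); pixel columns grow to the right and rows downward; lengths in mm; the calibration is good to about 2 mm. A picture is of the moment at which its call begins. calibration takes no time and is no camera call.
- manip.hand_in(): hands the job in; it is judged then, once.
Trained networks look in the newest picture that a camera, given by its name, has taken for a name from the list of things; names that differ only in an ending like _2 or _b are one class to them, and where a whole thing is asked for, a point or a joint stands for the part that bears it (a point fixed in the world has none). Each returns a list of dicts, best first, with "p" (0 to 1); they miss things now and then, are a little off and sometimes report something else, mostly with a low value. They report only what shows in the picture. A call takes as long as a camera call.
- silhouettes(camera, label): "mask" (480x640 bool, what is visible of it) and "rect" ([left, top, right, bottom] in pixels, round what is visible of it).
The state is a dict: "clock": time; "joints": joint angles; "joint_velocities": joint speeds; "joint_efforts": joint torques, N m; "ee_pos": TCP position; "tcp_rot": TCP orientation; "ft_force": force on the tool from outside, world axes, zero at the start; "torque": the same for the moment, N m; "gripper_width": finger opening in mm; "grasp_force": force on a finger pad.
Only numpy, scipy, OpenCV 4.12 (cv2) and the standard library are available. Lean on these libraries where they do the work, as an engineer would, in place of code of your own. Each camera call takes 0.05 s, during which the arm holds its last target. There are 200 camera calls.

## Working session

There is one attempt and no reset: what is moved stays moved. The work goes in short steps, Python scripts to look and compute and a shell command to move; the robot and the scene stay as the last step left them, time stands still between calls to the robot, and variables do not carry over. Pictures are saved under pics/ and viewed, at most 10 in all, crops included, and the job is handed in when it is done.

```bash
mkdir -p pics; ls
cat > h.py <<'E'
import numpy as np, cv2
from bench import sensors, imaging, manip, silhouettes
def ray(cam,u,v):
    c=imaging.calibration(cam); R=np.array(c["rotation"]); o=np.array(c["origin"])
    d=R@np.array([(u-c["cx"])/c["fx"],-(v-c["cy"])/c["fy"],-1.]); return o,d
def at(cam,u,v,z):
    o,d=ray(cam,u,v); return (o+d*(z-o[2])/d[2]).round(1)
def proj(cam,p):
    c=imaging.calibration(cam); q=np.array(c["rotation"]).T@(np.array(p,float)-np.array(c["origin"]))
    return np.array([c["cx"]+c["fx"]*q[0]/-q[2], c["cy"]+c["fy"]*q[1]/q[2]])
E
python3 - <<'E'
from h import *
for c in("top","side"):
    cv2.imwrite(f"pics/{c}0.png",imaging.capture(c)); print(c,imaging.calibration(c))
    for n in "torch_mid carton_mid switch_button tray tumbler toy_car planter keyboard_box mug tin".split():
        for d in silhouettes(c,n)[:4]:
            m=d["mask"].astype(np.uint8); 
            if m.sum()<5: continue
            cs=max(cv2.findContours(m,0,2)[0],key=cv2.contourArea); r=cv2.minAreaRect(cs)
            print(n,round(d["p"],2),np.round(d["rect"]),np.round(r[0]),np.round(r[1]),round(r[2]),m.sum())
o=sensors.get_obs(); print(o["clock"],o["tcp_rot"],o["ee_pos"])
E
```

```text
pics
top {'fx': 500.7217167675285, 'fy': 500.7217167675285, 'cx': 317.64649425919544, 'cy': 234.90964860818616, 'origin': array([ 375.72466033,   11.55507499, 1104.7083121 ]), 'rotation': array([[ 7.30864728e-04,  9.80591457e-01, -1.96060858e-01],
       [-9.99998818e-01,  4.51533733e-04, -1.46940978e-03],
       [-1.35236259e-03,  1.96061700e-01,  9.80590629e-01]])}
torch_mid 0.84 [221. 201. 253. 298.] [236. 228.] [55. 33.] 90 1296
carton_mid 0.85 [207. 224. 250. 282.] [230. 251.] [56. 30.] 76 1623
tray 0.6 [380. 226. 519. 345.] [450. 285.] [144. 110.] 5 6082
tray 0.27 [223. 159. 264. 201.] [242. 179.] [42. 35.] 76 1197
tumbler 0.63 [134. 236. 187. 280.] [161. 256.] [54. 36.] 18 1571
toy_car 0.72 [279. 218. 311. 275.] [296. 243.] [27. 57.] 7 1400
planter 0.73 [304. 111. 362. 171.] [330. 140.] [57. 58.] 45 2675
keyboard_box 0.6 [366. 131. 470. 186.] [420. 158.] [ 53. 102.] 90 5193
mug 0.81 [190. 306. 251. 350.] [224. 328.] [53. 44.] 23 1689
mug 0.42 [208. 220. 253. 284.] [230. 251.] [57. 30.] 76 1659
tin 0.71 [221. 161. 266. 200.] [243. 178.] [43. 35.] 63 1246
side {'fx': 566.4746085
[... 589 characters left out ...]
312. 143. 424. 233.] [365. 185.] [94. 81.] 14 2310
tray 0.48 [348. 137. 410. 174.] [378. 156.] [67. 25.] 17 1446
tumbler 0.79 [278. 322. 313. 381.] [296. 350.] [60. 35.] 90 1771
toy_car 0.67 [281. 249. 334. 281.] [308. 265.] [50. 25.] 16 1052
planter 0.66 [212. 192. 261. 242.] [236. 217.] [54. 47.] 90 2055
keyboard_box 0.74 [241. 144. 295. 209.] [269. 176.] [43. 66.] 26 2326
mug 0.91 [356. 293. 395. 351.] [374. 320.] [37. 57.] 6 1675
tin 0.86 [223. 260. 263. 309.] [241. 284.] [45. 31.] 83 1215
1.1 [[ 9.52700784e-01  3.03909882e-01 -3.96106364e-08]
 [ 3.03909881e-01 -9.52700780e-01  8.68032668e-05]
 [ 2.63426335e-05 -8.27095784e-05 -9.99999996e-01]] [ 167.14341527 -523.95974882  252.72233888]
```

View pics/top0.png

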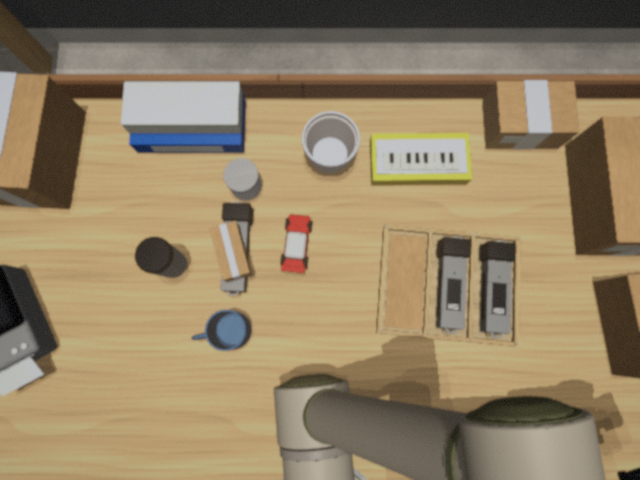

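View pics/side0.png

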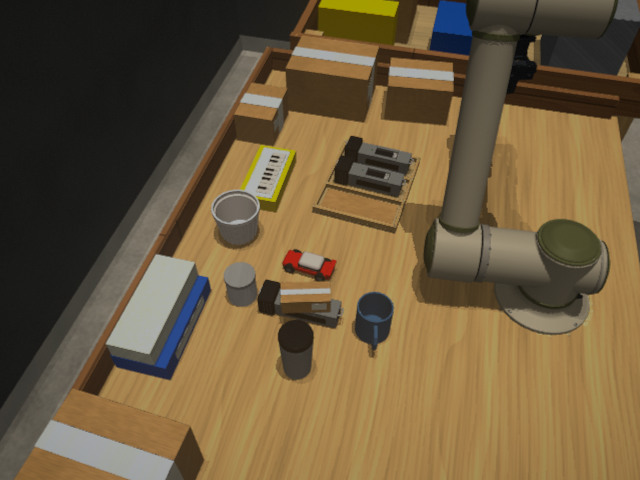

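The top view shows the torch at about (236,250), lens up in the image (+x). The carton lies askew on it at (230,251), with the tumbler at (155,255), car at (296,243), tin at (243,178) and mug at (228,328). The tray is at (450,285), and its free bay is on the left at (405,280). The side view agrees.

```bash
cat >> h.py <<'E'
from scipy.optimize import minimize
def box(lx,ly,z0,z1,ox=0): return np.array([[ox+a*lx/2,b*ly/2,z] for a in(-1,1) for b in(-1,1) for z in(z0,z1)])
def cyl(d,z0,z1): return np.array([[d/2*np.cos(t),d/2*np.sin(t),z] for t in np.linspace(0,6.28,24) for z in(z0,z1)])
def hullmask(cam,parts,p):
    m=np.zeros((960,1280),np.uint8); c,s=np.cos(p[2]),np.sin(p[2]); R=np.array([[c,-s,0],[s,c,0],[0,0,1]])
    for P in parts:
        q=np.array([proj(cam,R@v+[p[0],p[1],0]) for v in P])*2
        cv2.fillPoly(m,[np.round(cv2.convexHull(q.astype(np.float32))*16).astype(np.int32)],1,shift=4)
    return m>0
def fit(parts,masks,p0,hull=False):
    M={}
    for c,m in masks.items():
        m=m.astype(np.uint8)
        if hull:
            pts=cv2.findNonZero(m); m=np.zeros_like(m); cv2.fillConvexPoly(m,cv2.convexHull(pts),1)
        M[c]=cv2.resize(m,(1280,960),interpolation=cv2.INTER_LINEAR)>0
    def f(q):
        p=[q[0],q[1],q[2]/100]; L=0
        for c,m in M.items():
            h=hullmask(c,parts,p); L+=1-(h&m).sum()/(h|m).sum()
        return L
    x0=np.array([p0[0],p0[1],p0[2]*100.])
    r=minimize(f,x0,method="Nelder-Mead",options=dict(initial_simplex=[x0,x0+[15,0,0],x0+[0,15,0],x0+[0,0,15]],maxiter=150))
    return np.round([r.x[0],r.x[1],r.x[2]/100],3),round(r.fun,3)
def best(n,cams=("top","side")): 
    return {c:d[0]["mask"] for c in cams if (d:=silhouettes(c,n))}
E
python3 - <<'E'
from h import *
T={}
ims={c:imaging.capture(c) for c in("top","side")}
def go(n,parts,uv,hull=False,yaw=0,cams=("top","side")):
    p=at("top",*uv,20); r=fit(parts,best(n,cams),[p[0],p[1],yaw],hull); print(n,*r); T[n]=r[0],parts
go("carton_mid",[box(112,56,49,94)],(230,251),True,.24)
go("carton_mid",[box(112,56,49,94)],(230,251),True,.24,cams=("top",))
go("tumbler",[cyl(74,0,142)],(161,256),True)
go("mug",[cyl(82,0,95)],(228,330)); go("tin",[cyl(75,0,84)],(243,180),True)
go("toy_car",[box(130,60,0,44)],(296,243),True)
go("planter",[cyl(124,0,100)],(330,140),True); go("keyboard_box",[box(110,220,0,42)],(420,158),True)
p=at("top",450,285,9); go("tray",[box(236,300,0,24)],(450,285),True,cams=("top",))
# torch from points
print("head ctr",at("top",237,213,61),"tail",at("top",235,292,20),at("side",268,290,61))
a=cv2.resize(ims["top"][150:360,120:330],(590,590),interpolation=cv2.INTER_CUBIC)
cv2.imwrite("pics/crop1.png",a)
E
```

```text
carton_mid [5.44824e+02 1.95067e+02 3.07000e-01] 0.146
carton_mid [5.46952e+02 1.94955e+02 2.93000e-01] 0.037Traceback (most recent call last):
  File "<stdin>", line 8, in <module>
  File "<stdin>", line 5, in go
  File "h.py", line 33, in fit
    r=minimize(f,x0,method="Nelder-Mead",options=dict(initial_simplex=[x0,x0+[15,0,0],x0+[0,15,0],x0+[0,0,15]],maxiter=150))
    res = _minimize_neldermead(fun, x0, args, callback, bounds=bounds,
                               **options)
    fxr = func(xr)
    fx = function(np.copy(x), *(wrapper_args + args))
  File "h.py", line 30, in f
    h=hullmask(c,parts,p); L+=1-(h&m).sum()/(h|m).sum()
  File "h.py", line 17, in hullmask
    q=np.array([proj(cam,R@v+[p[0],p[1],0]) for v in P])*2
                ~~~~^^^^^^^^^^^^^^^^^^^^^^^
  File "h.py", line 9, in proj
    c=imaging.calibration(cam); q=np.array(c["rotation"]).T@(np.array(p,float)-np.array(c["origin"]))
ValueError: time passes only in moves, steps and waits
```

```bash
python3 - <<'E'
s=open("h.py").read()
s=s.replace("def ray(","from functools import lru_cache\n@lru_cache\ndef cal(c): return imaging.calibration(c)\ndef ray(",1)
i=s.index("def ray("); s=s[:i]+s[i:].replace("imaging.calibration(","cal(")
open("h.py","w").write(s)
E
python3 - <<'E'
from h import *
ims={c:imaging.capture(c) for c in("top","side")}
def go(n,parts,uv,hull=False,yaw=0,cams=("top","side")):
    p=at("top",*uv,20); r=fit(parts,best(n,cams),[p[0],p[1],yaw],hull); print(n,*r)
go("tumbler",[cyl(74,0,142)],(161,256),True)
go("mug",[cyl(82,0,95)],(228,330)); go("tin",[cyl(75,0,84)],(243,180),True)
go("toy_car",[box(130,60,0,44)],(296,243),True)
go("planter",[cyl(124,0,100)],(330,140),True); go("keyboard_box",[box(110,220,0,42)],(420,158),True)
go("tray",[box(236,300,0,24)],(450,285),True,cams=("top",))
print("head ctr",at("top",237,213,61),"tail",at("top",235,292,20),at("side",268,290,61))
a=cv2.resize(ims["top"][150:360,120:330],(590,590),interpolation=cv2.INTER_CUBIC)
cv2.imwrite("pics/crop1.png",a)
print(sensors.get_obs()["clock"])
E
```

```text
tumbler [5.28655e+02 3.33765e+02 3.01000e-01] 0.215
mug [3.83647e+02 1.99054e+02 8.90000e-02] 0.196
tin [7.09633e+02 1.78298e+02 8.60000e-02] 0.142
toy_car [ 5.71954e+02  6.16360e+01 -1.14000e-01] 0.349
planter [ 7.8762e+02 -1.4733e+01  9.6000e-02] 0.318
keyboard_box [ 7.67809e+02 -2.18606e+02  2.00000e-02] 0.167
tray [ 482.1 -273.5    0. ] 0.0
head ctr [632.3 186.1  61. ] tail [466.7 191.6  20. ] [635.8 192.7  61. ]
2.2
```

View pics/crop1.png

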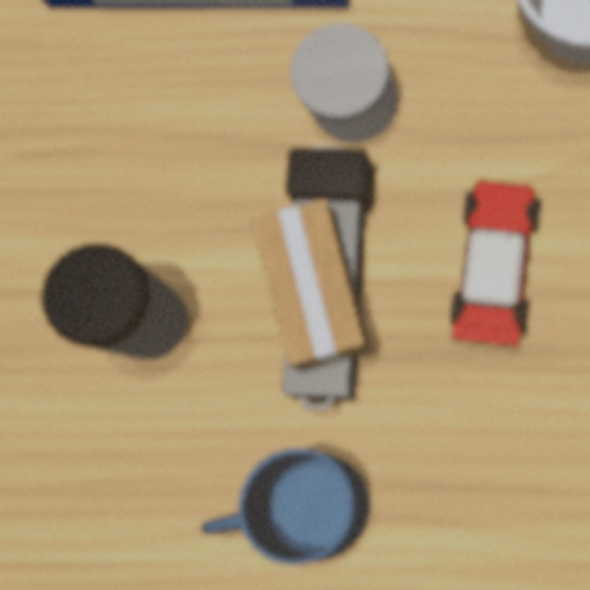

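The crop confirms the torch lies nearly along +x (head at crop (330,180), tail at (320,395)). The carton is turned about +0.28 rad, which nearly matches the tool's current yaw of 0.309. The tool can go over it now.

```bash
python3 -m handwheel '0 0 0.02 28.9 -28.4 0 1;0 0 0 28.9 -28.4 0 1;0 0 0 28.9 -28.4 0 1;0 0 0 28.9 -28.4 0 1;0 0 0 28.9 -28.4 0 1'
python3 -m handwheel '0 0 0 28.9 -28.4 0 1;0 0 0 28.9 -28.4 0 1;0 0 0 28.9 -28.4 0 1;0 0 0 28.9 -28.4 0 1;0 0 0 28.9 -28.4 0 1' >/dev/null
python3 -m handwheel '0 0 0 28.9 -28.4 0 1;0 0 0 28.9 -28.4 0 1;0 0 0 28.9 -28.4 0 1;0 0 0 28.9 -28.4 0 1;0 0 0 28.9 -28.4 0 1' >/dev/null
python3 -m handwheel '0 0 0 28.9 -28.4 0 1;0 0 0 28.9 -28.4 0 1;0 0 0 28.9 -28.4 0 1;0 0 0 28.9 -28.4 0 1;0 0 0 28.9 -28.4 0 1'
cat >> h.py <<'E'
def sh(x,y,z=None):
    "tool-axis shift from measured TCP to world x,y(,z)"
    o=sensors.get_obs(); R=np.array(o["tcp_rot"]); p=np.array(o["ee_pos"])
    d=np.array([x,y,p[2] if z is None else z])-p
    print("tcp",p.round(1),"yaw",round(np.arctan2(R[1,0],R[0,0]),3),"shift",(R.T@d).round(1),"t",o["clock"],"w",round(o["gripper_width"],1),"f",np.round(o["ft_force"],1))
def cr(u,v): return 120+u/2.81,150+v/2.81
E
python3 - <<'E'
from h import *
K=[(255,222),(325,200),(365,347),(298,365)]
print([at("top",*cr(*k),94) for k in K], np.mean([at("top",*cr(*k),94) for k in K],0))
print("lid",at("top",*cr(95,297),142),"mug",at("top",*cr(305,506),95),"car",at("top",*cr(497,262),30))
print("head",at("top",*cr(288,148),61),at("top",*cr(365,150),61),"tail",at("top",*cr(283,393),49),at("top",*cr(352,397),49))
sh(546,195)
E
```

```text
clock: 2.62
ee_pos: [265.0, -344.5, 252.8]
tcp_rot: [[0.959, 0.284, 0.0], [0.284, -0.959, -0.0], [0.0, 0.0, -1.0]]
ft_force: [-0.1, -0.5, 1.2]
gripper_width: 87.9
grasp_force: 0.0
clock: 3.87
ee_pos: [559.3, 187.7, 252.8]
tcp_rot: [[0.958, 0.285, 0.0], [0.285, -0.958, -0.0], [0.0, 0.0, -1.0]]
ft_force: [0.4, -1.1, 0.1]
gripper_width: 88.0
grasp_force: 0.0
[array([590.1, 233.7,  94. ]), array([606.7, 182.8,  94. ]), array([498. , 150.4,  94. ]), array([484.9, 198.3,  94. ])] [544.925 191.3    94.   ]
lid [526.8 331.7 142. ] mug [385.2 189.5  95. ] car [572.1  58.5  30. ]
head [655.1 218.1  61. ] [653.6 159.1  61. ] tail [468.8 217.   49. ] [465.8 165.3  49. ]
tcp [559.3 187.7 252.8] yaw 0.289 shift [-10.6 -10.8  -0. ] t 3.8667 w 88.0 f [ 0.4 -1.1  0.1]
```

```bash
python3 -m handwheel '0 0 0 -11.5 -9.5 0 1;0 0 0.01 0 0 40 1;0 0 0 0 0 40 1;0 0 0 0 0 40 1;0 0 0 0 0 25 1' >/dev/null
python3 -m handwheel '0 0 0 0 0 15 1;0 0 0 0 0 3 1;0 0 0 0 0 0 0.5;0 0 0 0 0 0 0.5;0 0 0 0 0 0 0.5' 10
python3 -m handwheel '0 0 0 0 0 0 0.5;0 0 0 0 0 0 0.5;0 0 0 0 0 0 0.5;0 0 0 0 0 0 0.5;0 0 0 0 0 0 0.5' 10
```

```text
clock: 4.7
ee_pos: [545.7, 191.5, 91.2]
tcp_rot: [[0.961, 0.275, 0.003], [0.275, -0.961, 0.0], [0.003, 0.0, -1.0]]
ft_force: [0.5, -0.4, 0.2]
gripper_width: 70.2
grasp_force: 0.0
clock: 5.12
ee_pos: [545.3, 191.6, 90.8]
tcp_rot: [[0.961, 0.275, 0.002], [0.275, -0.961, 0.001], [0.002, -0.0, -1.0]]
ft_force: [-1.7, 1.6, 6.6]
gripper_width: 55.8
grasp_force: 10.0
```

```bash
python3 -m handwheel '0 0 0 0 0 -5 0.5;0 0 0 0 0 -15 0.5;0 0 0 0 0 -25 0.5;0 0 0 0 0 -30 0.5;0 0 0 0 0 -10 0.5' 
python3 -m handwheel '0 0 0 -15 10 0 0.5;0 0 0 -26 17.5 0 0.5;0 0 0 -26 17.5 0 0.5;0 0 0 -26 17.5 0 0.5;0 0 0 -26 17.5 0 0.5' >/dev/null
python3 -m handwheel '0 0 0 -26 17.5 0 0.5;0 0 0 -26 17.5 0 0.5;0 0 0 -10 7 0 0.5;0 0 0 0 0 25 0.5;0 0 0 0 0 30 0.5' 
python3 -m handwheel '0 0 0 0 0 30 0.5;0 0 0 0 0 25 0.5;0 0 0 0 0 10 0.5;0 0 0 0 0 3 0.5;0 0 0 0 0 0 0.5'
python3 - <<'E'
from h import *
t=imaging.capture("top"); s=imaging.capture("side")
cv2.imwrite("pics/v2.png",np.hstack([cv2.resize(t[180:320,180:320],(400,400),interpolation=2),cv2.resize(s[200:330,240:370],(400,400),interpolation=2)]))
sh(405,25)
E
```

```text
clock: 5.53
ee_pos: [546.1, 191.4, 178.6]
tcp_rot: [[0.961, 0.275, 0.005], [0.275, -0.961, 0.0], [0.005, 0.001, -1.0]]
ft_force: [1.1, 0.1, -0.1]
gripper_width: 56.1
grasp_force: 10.0
clock: 6.37
ee_pos: [405.0, 23.4, 120.2]
tcp_rot: [[0.962, 0.274, 0.005], [0.274, -0.962, -0.001], [0.004, 0.003, -1.0]]
ft_force: [0.7, 0.0, -1.9]
gripper_width: 56.0
grasp_force: 10.0
clock: 6.78
ee_pos: [404.2, 24.3, 51.1]
tcp_rot: [[0.961, 0.275, -0.002], [0.275, -0.961, 0.0], [-0.002, -0.001, -1.0]]
ft_force: [-0.7, -0.6, -2.1]
gripper_width: 56.0
grasp_force: 10.0
tcp [404.9  24.2  52.3] yaw 0.279 shift [ 0.4 -0.8 -0. ] t 6.8833 w 56.1 f [-0.3  0.4 -1.3]
```

View pics/v2.png

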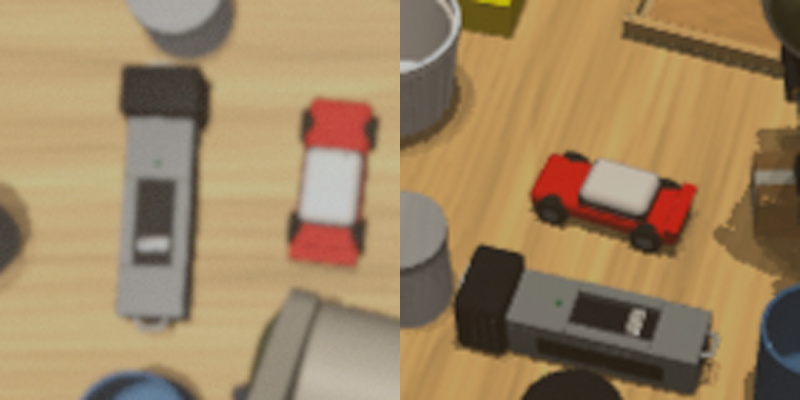

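The torch is clear. In the top crop the dark slot is at (155,222) with the white button at (152,243), and in the side crop the button is at (635,320). Next I lower the carton the last 10 mm.

```bash
python3 -m handwheel '0 0 0 0 0 4 0.5;0 0 0 0 0 3 0.5;0 0 0 0 0 1.5 0.5;0 0 0 0 0 0.5 0.5;0 0 0 0 0 0 0.5'
python3 - <<'E'
from h import *
# torch fit, points in crop2: scale 400/140
k=140/400; f=lambda u,v:(180+u*k,180+v*k)
for n,u,v,z in [("headL",121,66,61),("headR",208,68,61),("tailL",118,316,49),("tailR",188,320,49),("slotTL",137,180,49),("slotTR",176,180,49),("slotBL",134,264,49),("slotBR",170,265,49),("btnL",137,244,48),("btnR",169,241,48)]: print(n,at("top",*f(u,v),z))
ks=130/400; g=lambda u,v:(240+(u-400)*ks,200+v*ks)
for n,u,v,z in [("btn",636,321,48),("slotLens",572,306,49),("slotTail",657,326,49),("slot2",585,292,49),("slot2t",664,310,49)]: print("side",n,at("side",*g(u,v),z))
torch=[box(150,50,0,49,-20),box(40,62,0,61,75)]
for c in(("top",),("side",),("top","side")): print(c,fit(torch,best("torch_mid",c),[560,190,-.01]))
sh(405,25)
E
```

```text
clock: 7.3
ee_pos: [404.6, 24.2, 42.7]
tcp_rot: [[0.961, 0.275, -0.0], [0.275, -0.961, -0.0], [-0.0, 0.0, -1.0]]
ft_force: [-0.8, -0.9, -1.5]
gripper_width: 55.6
grasp_force: 10.0
headL [654.2 218.4  61. ]
headR [652.6 152.8  61. ]
tailL [467.2 215.8  49. ]
tailR [464.3 164.1  49. ]
slotTL [569.  205.4  49. ]
slotTR [569.  176.1  49. ]
slotBL [505.7 205.4  49. ]
slotBR [505.  178.6  49. ]
btnL [520.8 203.9  48. ]
btnR [523.1 180.1  48. ]
side btn [517.7 195.2  48. ]
side slotLens [568.  194.5  49. ]
side slotTail [501.2 196.4  49. ]
side slot2 [561.8 179.7  49. ]
side slot2t [499.4 181.   49. ]
('top',) (array([ 5.62560e+02,  1.91812e+02, -1.50000e-02]), np.float64(0.078))
('side',) (array([ 5.57135e+02,  1.93281e+02, -3.30000e-02]), np.float64(0.066))
('top', 'side') (array([ 5.60689e+02,  1.92233e+02, -2.50000e-02]), np.float64(0.159))
tcp [404.6  24.2  42.8] yaw 0.279 shift [ 0.6 -0.6  0. ] t 7.5 w 56.3 f [-1.4 -0.2 -1.8]
```

```bash
python3 -m handwheel '0 0 0 0 0 0.7 0.5;0 0 0 0 0 0.5 0.5;0 0 0 0 0 0 0.5' 
python3 -m handwheel '0 0 0 0 0 0 0.7;0 0 0 0 0 0 0.8;0 0 0 0 0 0 0.9;0 0 0 0 0 0 0.9;0 0 0 0 0 0 0.9' 
python3 -m handwheel '0 0 0 0 0 -10 0.9;0 0 0 0 0 -40 0.9;0 0 0 0 0 -40 0.9;0 0 0.1 0 0 -20 0.35;0 0 0.1 0 0 0 0.35' >/dev/null
python3 -m handwheel '0 0 0.1 0 0 0 0.35;0 0 0 0 0 0 0.35;0 0 0 0 0 0 0.35;0 0 0 0 0 0 0.35'
python3 - <<'E'
from h import *
sh(549,167.5,100)
E
```

```text
clock: 7.75
ee_pos: [404.6, 24.2, 41.7]
tcp_rot: [[0.961, 0.275, 0.0], [0.275, -0.961, -0.0], [0.0, 0.0, -1.0]]
ft_force: [-0.7, -0.6, 2.9]
gripper_width: 55.9
grasp_force: 10.0
clock: 8.17
ee_pos: [404.6, 24.2, 41.5]
tcp_rot: [[0.961, 0.275, -0.0], [0.275, -0.961, 0.0], [-0.0, -0.0, -1.0]]
ft_force: [-0.1, 0.3, 0.0]
gripper_width: 79.2
grasp_force: 0.0
clock: 8.92
ee_pos: [404.4, 24.3, 151.3]
tcp_rot: [[1.0, -0.018, -0.001], [-0.018, -1.0, 0.0], [-0.001, -0.0, -1.0]]
ft_force: [-0.5, 0.4, -0.2]
gripper_width: 41.6
grasp_force: 0.0
tcp [404.4  24.3 151.3] yaw -0.018 shift [ 142.  -145.8   51.2] t 8.9167 w 41.6 f [-0.5  0.4 -0.2]
```

```bash
python3 -m handwheel '0 0 0 28.4 -29.2 0 0.35;0 0 0 28.4 -29.2 0 0.35;0 0 0 28.4 -29.2 0 0.35;0 0 0 28.4 -29.2 0 0.35;0 0 0 28.4 -29.2 0 0.35' >/dev/null
python3 -m handwheel '0 0 0 0 0 30 0.35;0 0 0 0 0 30 0.35;0 0 0 0 0 20 0.35;0 0 0 0 0 5 0.35;0 0 0 0 0 0 0.35'
python3 - <<'E'
from h import *
t=imaging.capture("top"); s=imaging.capture("side")
cv2.imwrite("pics/v3.png",np.hstack([cv2.resize(t[180:320,180:320],(400,400),interpolation=2),cv2.resize(s[260:340,240:320+40],(600,400),interpolation=2)])[:,:800] if 0 else cv2.resize(s[240:340,245:378],(798,600),interpolation=2))
sh(549,167.5,58.5)
E
```

```text
clock: 9.75
ee_pos: [549.0, 167.1, 65.1]
tcp_rot: [[1.0, -0.02, -0.003], [-0.02, -1.0, -0.0], [-0.003, 0.0, -1.0]]
ft_force: [-0.2, 0.2, 0.9]
gripper_width: 30.6
grasp_force: 0.0
tcp [550.2 167.2  67.5] yaw -0.021 shift [-1.2 -0.3  9. ] t 9.85 w 30.5 f [0.2 0.3 0.3]
```

View pics/v3.png

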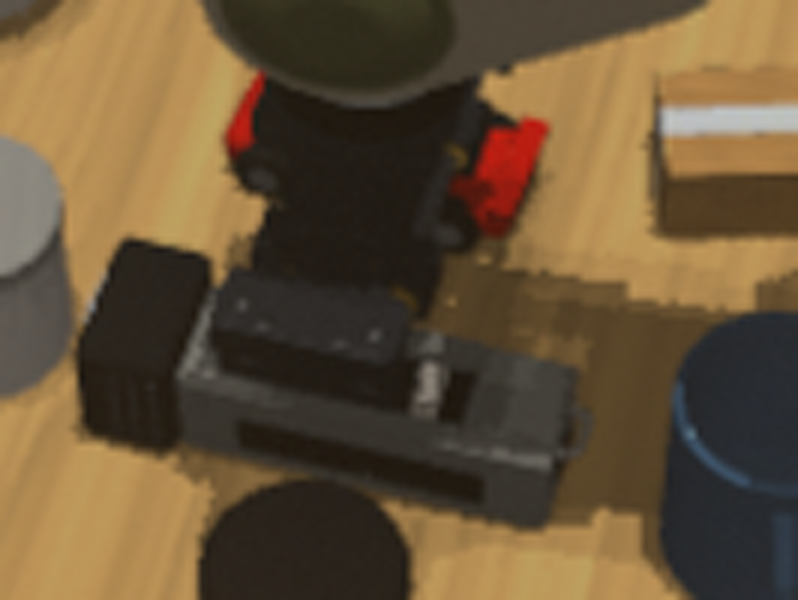

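```bash
python3 -m handwheel '0 0 0 0 0 2 0.35;0 0 0 0 0 2 0.35;0 0 0 0 0 0 0.35;0 0 0 0 0 0 0.35' 
python3 -m handwheel '0 0 0 0 0 1.5 0.35;0 0 0 0 0 1.5 0.35;0 0 0 0 0 0 0.35;0 0 0 0 0 0 0.35'
python3 - <<'E'
from h import *
sh(549,167.5,58.5)
E
```

```text
clock: 10.18
ee_pos: [549.7, 167.2, 63.0]
tcp_rot: [[1.0, -0.021, 0.001], [-0.021, -1.0, 0.0], [0.001, -0.0, -1.0]]
ft_force: [-1.2, 0.1, -0.4]
gripper_width: 30.8
grasp_force: 0.0
clock: 10.52
ee_pos: [549.5, 167.2, 59.4]
tcp_rot: [[1.0, -0.021, -0.0], [-0.021, -1.0, -0.0], [-0.0, 0.0, -1.0]]
ft_force: [0.4, -0.0, -0.2]
gripper_width: 30.9
grasp_force: 0.0
tcp [549.5 167.2  59.4] yaw -0.021 shift [-0.6 -0.3  0.9] t 10.5167 w 30.9 f [ 0.4 -0.  -0.2]
```

```bash
python3 -m handwheel '0 0 0 0 0 0.8 0.35;0 0 0 -3 0 0 0.35;0 0 0 -3 0 0 0.35;0 0 0 -3 0 0 0.35;0 0 0 0 0 0 0.35' | grep -E "ee_pos|ft_f"
for i in 1 2 3; do python3 -m handwheel '0 0 0 -1 0 0 0.35;0 0 0 -1 0 0 0.35;0 0 0 -1 0 0 0.35;0 0 0 0 0 0 0.35' | grep -E "ee_pos|ft_f"; done
python3 - <<'E'
from h import *
s=imaging.capture("side")
cv2.imwrite("pics/v4.png",cv2.resize(s[270:340,275:368],(797,600),interpolation=2))
sh(524.5,167.5,58.5)
E
```

```text
ee_pos: [539.9, 167.5, 58.8]
ft_force: [0.1, 0.0, -0.3]
ee_pos: [537.5, 167.5, 58.8]
ft_force: [0.9, -0.0, 0.8]
ee_pos: [534.6, 167.5, 58.8]
ft_force: [-0.5, -0.7, -0.1]
ee_pos: [531.4, 167.6, 58.8]
ft_force: [-0.3, -0.3, -0.6]
tcp [531.5 167.6  58.7] yaw -0.021 shift [-7.   0.2  0.2] t 11.9833 w 31.1 f [-0.3  0.1 -0.2]
```

View pics/v4.png

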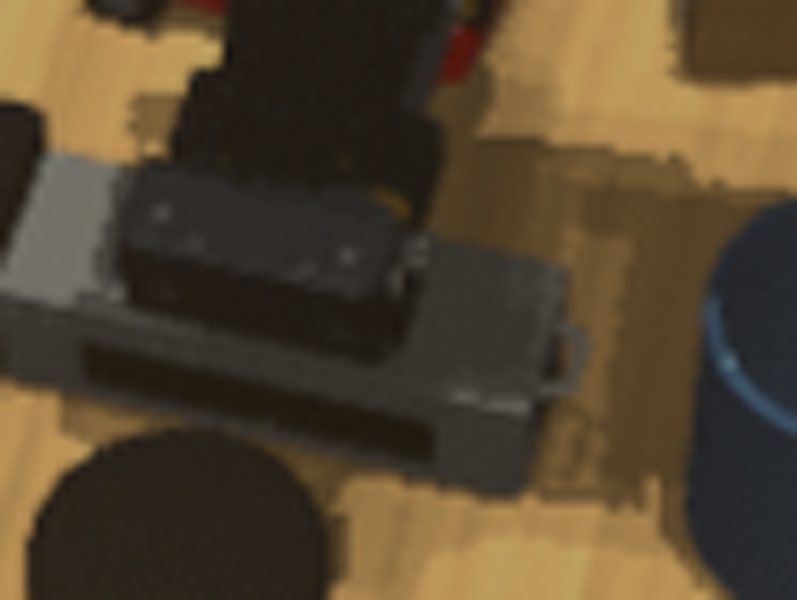

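The view shows the gripper body hiding the slot, with only a sliver of the button at (410,260). I'll carry on in small steps and watch the force.

```bash
for i in 1 2; do python3 -m handwheel '0 0 0 -1 0 0 0.35;0 0 0 -1 0 0 0.35;0 0 0 0 0 0 0.35' | grep -E "ee_pos|ft_f"; done
for i in 1 2 3 ; do python3 -m handwheel '0 0 0 -0.7 0 0 0.35;0 0 0 0 0 0 0.35' | grep -E "ee_pos|ft_f"; done
for i in 1 2; do python3 -m handwheel '0 0 0 0 0 0 0.35' | grep -E "ft_f"; done
```

```text
ee_pos: [529.5, 167.6, 58.8]
ft_force: [-0.6, -0.3, 0.6]
ee_pos: [527.4, 167.7, 58.8]
ft_force: [0.3, -0.2, 0.1]
ee_pos: [526.9, 167.7, 58.8]
ft_force: [1.5, 0.4, -0.3]
ee_pos: [526.6, 167.7, 58.8]
ft_force: [3.0, 0.4, -0.2]
ee_pos: [525.8, 167.7, 58.8]
ft_force: [4.4, 0.4, -1.1]
ft_force: [3.8, -0.2, -1.6]
ft_force: [4.8, 0.1, 0.7]
```

```bash
python3 -m handwheel '0 0 0 3 0 0 0.35;0 0 0 3 0 0 0.35;0 0 0 0 0 -10 0.35;0 0 0 0 0 -30 0.35;0 0 0 0 0 -40 0.35' >/dev/null
python3 -m handwheel '0 0 0 0 36 -40 0.6;0 0 0 0 36 0 1;0 0 0 0 36 0 1;0 0 0 0 0 0 1' | grep -E "ee_pos|ft_f"
python3 - <<'E'
from h import *
t=imaging.capture("top"); s=imaging.capture("side")
cv2.imwrite("pics/v5.png",np.hstack([cv2.resize(t[190:300,205:275],(382,600),interpolation=2),cv2.resize(s[270:340,270:319+28],(418*1,600) if 0 else (400,364),interpolation=2)[:600].copy() if 0 else cv2.copyMakeBorder(cv2.resize(s[270:340,270:347],(400,364),interpolation=2),0,236,0,0,0)]))
torch=[box(150,50,0,49,-20),box(40,62,0,61,75)]
for c in(("top",),("side",),("top","side")): print(c,fit(torch,best("torch_mid",c),[560,190,-.01]))
# white button blob
for c,im,(r0,r1,c0,c1) in(("top",t,(200,300,220,252)),("side",s,(285,320,290,340))):
    g=im[r0:r1,c0:c1].min(2); m=g>125; m=(g>np.percentile(g,98.5)); v,u=np.nonzero(m); print(c,g.max(),np.median(u)+c0,np.median(v)+r0,at(c,np.median(u)+c0,np.median(v)+r0,48))
sh(550,191.3,150)
E
```

```text
ee_pos: [529.3, 63.2, 170.9]
ft_force: [1.0, -0.3, 0.3]
('top',) (array([5.61538e+02, 2.09499e+02, 1.52000e-01]), np.float64(0.774))
('side',) (array([ 5.56186e+02,  1.94453e+02, -1.80000e-02]), np.float64(0.094))
('top', 'side') (array([ 5.56523e+02,  1.93776e+02, -4.30000e-02]), np.float64(0.877))
top 164 229.0 282.0 [485.5 200.4  48. ]
side 153 320.0 306.0 [509.2 197.9  48. ]
tcp [529.2  68.8 169.7] yaw -0.02 shift [  18.4 -122.9   19.7] t 14.2 w 79.2 f [ 0.3 -0.5 -0.2]
```

View pics/v5.png

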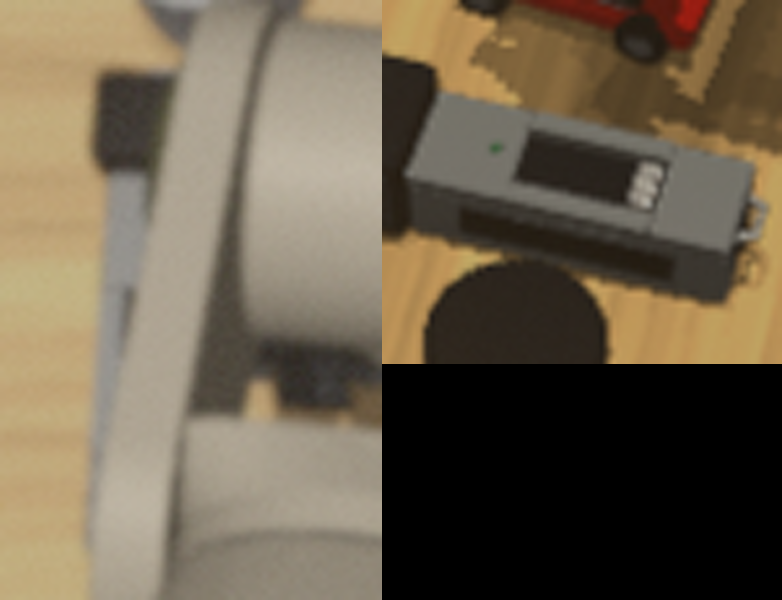

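The button now sits at the tail end of the slot (crop (648,184)) and the torch has not moved. The force rose like a hard stop, so it is OFF. Next is the torch grip.

```bash
python3 -m handwheel '0 0 0 8.6 -31 0 1;0 0 0 8.6 -31 0 1;0 0 0 8.6 -31 0 1;0 0 0 8.6 -31 0 1;0 0 0 0 0 0 1' | grep -E "ee_pos|width"
python3 -m handwheel '0 0 0 0 0 30 1;0 0 0 0 0 35 1;0 0 0 0 0 35 1;0 0 0 0 0 25 1;0 0 0 0 0 10 1' | grep -E "ee_pos|ft"
python3 -m handwheel '0 0 0 0 0 3 1;0 0 0 0 0 0 1' | grep -E "ee_pos|ft"
python3 -m handwheel '0 0 0 0 0 0 0.7;0 0 0 0 0 0 0.6;0 0 0 0 0 0 0.5;0 0 0 0 0 0 0.5;0 0 0 0 0 0 0.5' 45
python3 -m handwheel '0 0 0 0 0 0 0.5;0 0 0 0 0 0 0.5;0 0 0 0 0 0 0.5;0 0 0 0 0 0 0.5;0 0 0 0 0 0 0.5' 45
```

```text
ee_pos: [566.7, 196.5, 169.3]
gripper_width: 88.0
ee_pos: [564.4, 191.4, 31.1]
ft_force: [-0.9, -0.0, -1.1]
ee_pos: [566.6, 191.3, 32.0]
ft_force: [0.4, -0.3, -0.1]
clock: 15.62
ee_pos: [566.7, 191.0, 32.3]
tcp_rot: [[1.0, -0.021, 0.001], [-0.021, -1.0, 0.0], [0.001, -0.0, -1.0]]
ft_force: [-0.7, -0.0, 0.7]
gripper_width: 57.1
grasp_force: 0.0
clock: 16.03
ee_pos: [566.6, 191.2, 32.1]
tcp_rot: [[1.0, -0.021, 0.001], [-0.021, -1.0, 0.0], [0.001, -0.0, -1.0]]
ft_force: [-1.0, 2.5, 4.8]
gripper_width: 49.7
grasp_force: 45.0
```

```bash
python3 -m handwheel '0 0 0 0 0 -3 0.5;0 0 0 0 0 -8 0.5;0 0 0 0 0 -15 0.5;0 0 0 0 0 -20 0.5;0 0 0 0 0 -20 0.5' 45
python3 -m handwheel '0 0 0 0 0 -20 0.5;0 0 0 0 0 -15 0.5;0 0 0 0 0 -9 0.5;0 0 0 0 0 0 0.5' 45
python3 - <<'E'
from h import *
t=imaging.capture("top"); s=imaging.capture("side")
t0=cv2.imread("pics/top0.png")
cv2.imwrite("pics/v6.png",cv2.resize(t0[215:355,365:530],(707,600),interpolation=2))
torch=[box(150,50,9,58,-20),box(40,62,9,70,75)]
for n in("tray","torch_b"):
  for c in("top","side"):
    for d in silhouettes(c,n):
      m=d["mask"]; print(n,c,round(d["p"],2),np.round(d["rect"]),m.sum())
      if m.sum()<300: continue
      u=(d["rect"][0]+d["rect"][2])/2; v=(d["rect"][1]+d["rect"][3])/2; p=at(c,u,v,25)
      if p[1]>-50: continue
      print("   ",*(fit([box(236,300,0,24)],{c:m},[p[0],p[1],-.05],True) if n=="tray" else fit(torch,{c:m},[p[0],p[1],-.05])))
sh(0,0)
E
```

```text
clock: 16.45
ee_pos: [565.7, 190.6, 97.7]
tcp_rot: [[1.0, -0.021, -0.003], [-0.021, -1.0, -0.001], [-0.003, 0.001, -1.0]]
ft_force: [0.9, -0.6, -6.9]
gripper_width: 49.5
grasp_force: 45.0
clock: 16.78
ee_pos: [566.8, 190.8, 143.2]
tcp_rot: [[1.0, -0.021, 0.002], [-0.021, -1.0, 0.0], [0.002, -0.0, -1.0]]
ft_force: [0.4, 0.3, -7.6]
gripper_width: 49.8
grasp_force: 45.0
tray side 0.91 [338. 143. 407. 229.] 541
    [ 4.78915e+02 -2.63114e+02 -8.30000e-02] 0.505
tray side 0.17 [250. 251. 347. 299.] 1827
torch_b top 0.98 [438. 234. 470. 330.] 2670
    [ 4.83947e+02 -2.73070e+02 -9.60000e-02] 0.083
torch_b top 0.72 [475. 238. 516. 335.] 2986
    [ 4.76221e+02 -3.67256e+02 -6.80000e-02] 0.063
torch_b side 0.78 [345. 136. 375. 158.] 471
    [ 5.43764e+02 -3.98542e+02  6.50000e-02] 0.709
torch_b side 0.67 [342. 151. 407. 232.] 469
    [ 456.102 -154.219   -0.824] 0.854
tcp [566.  190.9 140.6] yaw -0.021 shift [-561.9  202.8    1.3] t 17.0833 w 49.6 f [-0.8 -0.1 -6.8]
```

View pics/v6.png

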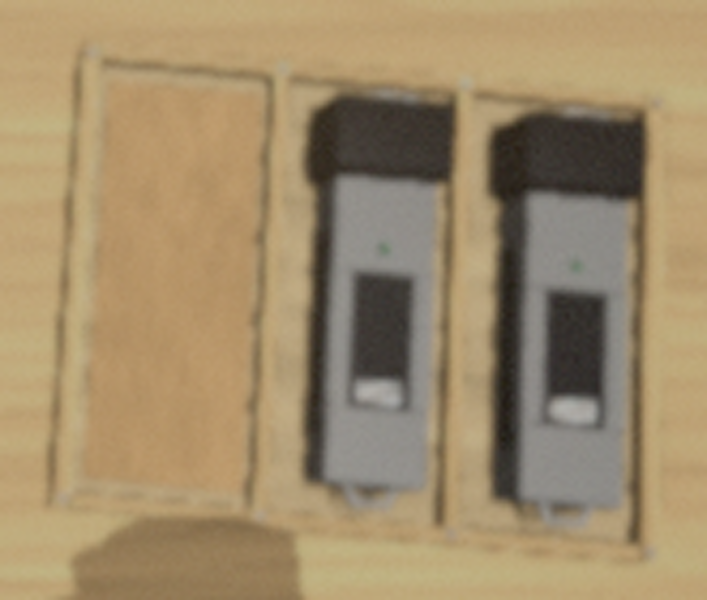

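The crop shows the tray rim corners at (90,55), (650,103), (645,553) and (60,500), and the first batten from (282,70) to (258,512). The free bay is the left one, the lenses point up in the image (+x), and the tray is turned slightly clockwise.

Run:
```python
from h import *
k=lambda u,v,z=24: at("top",365+u/4.285,215+v/4.285,z)
C=np.array([k(90,55),k(650,103),k(645,553),k(60,500)])[:,:2]
print(C.tolist())
L=np.array([[118,150],[118,-150],[-118,-150],[-118,150]],float)
a=C-C.mean(0); yaw=np.arctan2((L[:,0]*a[:,1]-L[:,1]*a[:,0]).sum(),(L*a).sum()); print("tray",C.mean(0),yaw)
R=lambda y:np.array([[np.cos(y),-np.sin(y)],[np.sin(y),np.cos(y)]])
bay=C.mean(0)+R(yaw)@[0,94]; print("bay",bay,"alt from battens",np.mean([k(90,55),k(60,500),k(282,70),k(258,512)],0), "card",np.mean([k(102,68,9),k(270,80,9),k(75,492,9),k(250,505,9)],0))
torch=[box(150,50,0,49,-20),box(40,62,0,61,75)]
m={"top":None}
o=sensors.get_obs(); p=np.array(o["ee_pos"])
# torch mid relative to tcp along x: side view fit now (torch lifted dz)
dz=p[2]-32.1
tl=[b+[0,0,dz] for b in torch]
for c in("top","side"):
    b=best("torch_mid",(c,)); 
    for d in silhouettes(c,"torch_mid"): print(c,np.round(d["rect"]),round(d["p"],2))
    print(c,fit(tl,b,[p[0]-8,p[1],-.02]))
```

```text
[[607.8, -137.7], [582.8, -424.0], [357.4, -404.1], [382.8, -117.0]]
tray [ 482.7 -270.7] -0.08852234736065187
bay [ 491.01023727 -177.06806124] alt from battens [ 491.875 -176.375   24.   ] card [ 492.275 -179.8      9.   ]
top [279. 218. 313. 277.] 0.72
top (array([ 5.58032e+02,  1.90870e+02, -2.00000e-02]), np.float64(1.0))
side [254. 249. 348. 300.] 0.75
side (array([5.57071e+02, 1.90796e+02, 4.00000e-03]), np.float64(0.429))
```

```bash
python3 -m handwheel '0 0 0.034 0 0 0 0.5;0 0 0.033 0 0 0 0.5;0 0 0 -1.8 20 0 0.5;0 0 0 -3.3 35 0 0.5;0 0 0 -3.3 35 0 0.5' >/dev/null
python3 -m handwheel '0 0 0 -3.3 35 0 0.5;0 0 0 -3.3 35 0 0.5;0 0 0 -3.3 35 0 0.5;0 0 0 -3.3 35 0 0.5;0 0 0 -3.3 35 0 0.5' >/dev/null
python3 -m handwheel '0 0 0 -3.3 35 0 0.5;0 0 0 -3.3 35 0 0.5;0 0 0 -1.7 18 0 0.5;0 0 0 0 0 0 0.5;0 0 0 0 0 0 0.5'
python3 - <<'E'
from h import *
t=imaging.capture("top"); s=imaging.capture("side")
cv2.imwrite("pics/v7.png",np.hstack([cv2.resize(t[190:350,340:500],(400,400),interpolation=2),cv2.resize(s[110:250,300:440],(400,400),interpolation=2)]))
sh(498.7,-177.7)
E
```

```text
clock: 18.53
ee_pos: [502.1, -158.4, 141.7]
tcp_rot: [[0.996, -0.09, 0.0], [-0.09, -0.996, 0.0], [0.0, -0.0, -1.0]]
ft_force: [0.2, 0.8, -6.5]
gripper_width: 49.5
grasp_force: 45.0
tcp [ 502.3 -157.   141.7] yaw -0.088 shift [-1.8 21.  -0. ] t 18.6333 w 49.6 f [ 0.2  0.8 -6. ]
```

View pics/v7.png

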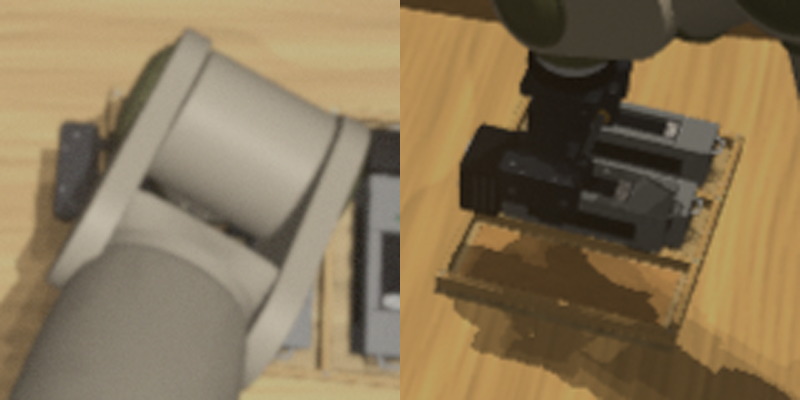

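The side crop shows the torch held level above the tray, at (600,215). I shift it over the bay and lower it.

```bash
python3 -m handwheel '0 0 0 -1.8 21 0 0.5;0 0 0 0 0 0 0.5;0 0 0 0 0 0 0.5'|grep -E "ee_pos"
python3 -m handwheel '0 0 0 0 0 15 0.5;0 0 0 0 0 25 0.5;0 0 0 0 0 25 0.5;0 0 0 0 0 15 0.5;0 0 0 0 0 8 0.5'|grep -E "ee_pos|ft"
python3 -m handwheel '0 0 0 0 0 2 0.5;0 0 0 0 0 0 0.5;0 0 0 0 0 0 0.5'|grep -E "ee_pos|ft"
python3 - <<'E'
from h import *
s=imaging.capture("side"); sh(498.7,-177.7,42)
E
```

```text
ee_pos: [498.8, -177.9, 141.7]
ee_pos: [498.1, -176.9, 51.9]
ft_force: [-0.6, 0.4, -6.1]
ee_pos: [499.2, -178.4, 52.7]
ft_force: [-0.0, -0.6, -6.1]
tcp [ 499.2 -178.6   52.8] yaw -0.088 shift [-0.6 -0.8 10.8] t 19.6 w 49.4 f [-1.1 -0.3 -6.1]
```

```bash
python3 -m handwheel '0 0 0 0 -0.6 2.5 0.5;0 0 0 0 0 2.5 0.5;0 0 0 0 0 2 0.5;0 0 0 0 0 0 0.5'|grep -E "ee_pos|ft"
for i in 1 2 3; do python3 -m handwheel '0 0 0 0 0 1 0.5;0 0 0 0 0 0 0.5'|grep -E "ee_pos|ft"; done
```

```text
ee_pos: [498.5, -177.8, 44.4]
ft_force: [-0.4, -0.6, -6.8]
ee_pos: [498.6, -177.9, 43.6]
ft_force: [0.2, -0.1, -6.1]
ee_pos: [498.6, -177.9, 42.6]
ft_force: [0.2, 0.8, -6.2]
ee_pos: [498.6, -177.9, 41.6]
ft_force: [0.3, -0.0, -6.0]
```

```bash
for i in 1 2 3; do python3 -m handwheel '0 0 0 0 0 0.4 0.5;0 0 0 0 0 0 0.5'|grep -E "ee_pos|ft"; done
```

```text
ee_pos: [498.7, -177.9, 41.3]
ft_force: [0.3, -0.6, -6.4]
ee_pos: [498.7, -177.9, 41.1]
ft_force: [-1.0, 0.6, -2.5]
ee_pos: [498.7, -177.9, 41.1]
ft_force: [-3.1, 1.6, 4.1]
```

```bash
python3 -m handwheel '0 0 0 0 0 0 0.6;0 0 0 0 0 0 0.65;0 0 0 0 0 0 0.7;0 0 0 0 0 0 0.7;0 0 0 0 0 0 0.7'|grep -E "ee_pos|ft|width"
python3 -m handwheel '0 0 0 0 0 -10 0.7;0 0 0 0 0 -35 0.7;0 0 0 0 0 -40 0.7;0 0 0 0 0 -40 0.7;0 0 0 0 0 -40 0.7'>/dev/null
python3 -m handwheel '0 0 0 -30 -25 0 0.7;0 0 0 -30 -25 0 0.7;0 0 0 -30 -25 0 0.7;0 0 0 -20 -25 0 0.7;0 0 0 0 -30 0 0.7' >/dev/null
python3 -m handwheel '0 0 0 0 -35 0 0.7;0 0 0 0 -35 0 0.7;0 0 0 0 -35 0 0.7;0 0 0 0 0 0 0.7;0 0 0 0 0 0 0.7'|grep -E "ee_pos|ft"
python3 - <<'E'
from h import *
t=imaging.capture("top"); s=imaging.capture("side")
cv2.imwrite("pics/v8.png",np.hstack([cv2.resize(t[100:360,200:530],(508,400),interpolation=2),cv2.resize(s[120:300,300:430],(289,400),interpolation=2)]))
E
```

```text
ee_pos: [498.8, -178.0, 40.5]
ft_force: [-0.5, -0.2, 0.2]
gripper_width: 61.4
ee_pos: [409.6, 67.2, 206.1]
ft_force: [-0.3, -1.8, -0.4]
```

View pics/v8.png

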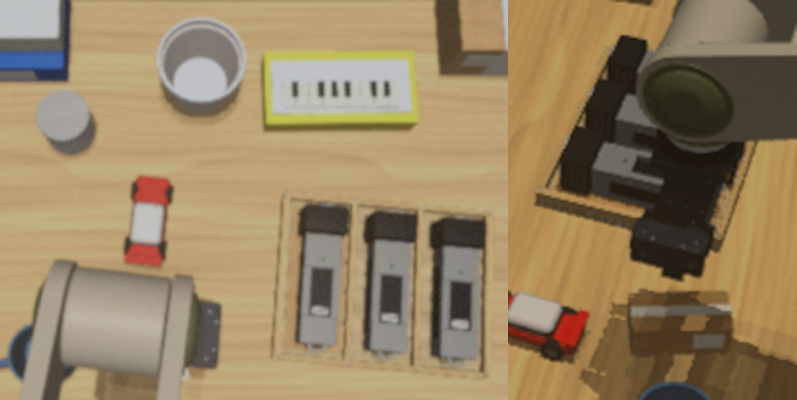

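The torch lies in the free bay at (322,275), lens the same way as the other two and its button at the tail end of the slot. The carton is flat on bare bench at (680,322) and nothing else has moved.

```bash
python3 -c "
from bench import manip; print(manip.hand_in())"
```

```text
the job is handed in; nothing more can be done
None
```

I handed the job in at about 22 s: the carton is flat on bare bench, the switch was pushed to its OFF stop at under 5 N, and the torch was set down level in the free bay, switch up with its lens aligned to the other two.

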